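Hook the pin tray out of the deep wire rack

TASK

Take the green-handled pull hook from its rest, hook its blade over the front lip of the wooden tray of steel pins deep in the wire rack, and drag the tray forward until it is felt to bear firmly and squarely on the red sprung bar of the end stop (which may be set anywhere along its slide), without ramming it and without touching the tray with the gripper or arm. Leave the tray standing up against the stop, its yellow feeler pushed in, and lay the hook back in its rest as you found it, handle on the same side. Leave the grey tray, the bottle and the mug alone.

Things in the scene. Friction and masses are not known exactly. Their poses are not given: they have to be found in the camera images.
- rack: Fixed wire rack, origin on the bench under the middle of its mouth, which faces its -y. White deck 12 thick, 290 wide, y=-255 to +255. The rack: y=0 to 250; roof bars' underside 145 above the bench; 12 thick posts at x=+-139. Two lanes at x=-67 and +67; rib between them 4 wide, 12 high on the deck, y=15 to 235; rail at the back. Trays slide on the deck.
- tray: Loose pale wooden tray of steel pins, 110 (x) x 130 (y) x 55 high, walls 6; 0.35-0.8 kg, slides at about 1 to 5 N. Origin: centre of underside. Front wall (the lip to hook) at its -y end, inner face y=-59. Pins fill y=-13 to +55, 30 high; the 46 in front of them is empty. Starts in either lane, front 50-85 inside the mouth, axes as the rack's.
- tray_front (a point): Middle of the outer face of the wooden tray's front wall, 14 above its underside; axes as the tray.
- grey_tray: Loose grey plastic tray of the same size, full of white blocks, in the other lane. To be left alone.
- stop: End stop on the deck across both lanes, facing +y (the rack). Origin: on the deck, on the red bar's face if wound fully back; the bar is set, unmeasured, 0 to 50 towards +y of this: feel for it. Red bar: 270 wide, 6-19 above the deck, sprung 4 N/mm, 8 travel; press it with 4 to 12 N (never 20). Yellow feeler strip above it stands out 5 further, gives at 0.5 N and must end up pushed.
- hook: Loose pull hook, 253 long, 0.16 kg. Origin: on the shaft axis where the handle ends. Green handle x=-80 to 0, 24 wide (y), 30 high (z), centred on the axis. Steel shaft 10 thick to x=+172. Flat blade at its end, x=168-173, 36 wide (y), down to z=-36. Centre of mass near x=+35. Starts level in its rest, blade down.
- hook_mid (a point): Point on the hook's shaft axis at x=+70 of the hook.
- blade_tip (a point): Middle of the blade's lower edge, hook frame (170.5, 0, -36).
- rest: Fixed grey rest for the hook, base 170 x 60 x 10. Origin: centre of its underside. Two V forks 12 thick at x=-50 and x=+60, open upward, 42 wide at the mouth, top 89 above the bench; the shaft lies in them along x at height 75. The hook's handle projects beyond its -x end.
- rest_mid (a point): Point 75 above the middle of the rest, where hook_mid lies (within 5 along x) when the hook is home.
- oil: Loose white bottle, 130 high. To be left alone.
- mug: Loose blue mug, 90 high. To be left alone.
Mind the look-alikes: they are no part of the job. What is shaped like the rest but purple or turquoise is not meant.

How it is judged:
On the way, in this order (a step that is already met when the one before it is completed fails the run):
1. the hook's blade is down inside the wooden tray behind its front wall, tray still deep in the rack (x of blade_tip in the frame of tray between -0.05 and 0.05 m and y of blade_tip in the frame of tray between -0.06 and -0.01 m and z of blade_tip in the frame of tray below 0.047 m and distance of tray from where it was at the start of the episode below 0.04 m), for 0.1 s.
2. the wooden tray presses on the end stop with at least 3 N while the blade is still hooked behind its front wall (contact force between tray and stop above 3 N and y of blade_tip in the frame of tray below -0.01 m and z of blade_tip in the frame of tray below 0.05 m), for 0.1 s.
At the end, for the whole second after the job is handed in: Wooden tray upright, at rest, touching the end stop (over 0.1 N: feeler pushed) and square to it within 0.06 rad; hook at rest in both forks, handle on the side it began, blade down (tilt under 0.25 rad), middle within 25 mm of home, along the rest within 0.1 rad (contact force between tray and stop above 0.1 N and y of tray_front in the frame of stop between -0.01 and 0.06 m and angle between the y axis of tray and the y axis of stop, either way round below 0.06 rad and angle between tray's own z axis and vertical below 0.05 rad and linear speed of each of tray, hook below 0.01 m/s and distance between hook_mid and rest_mid below 0.025 m and angle between the x axis of hook and the x axis of rest, either way round below 0.1 rad and x of blade_tip in the frame of rest above 0.05 m and angle between hook's own z axis and vertical below 0.25 rad).
It fails at once if the gripper or the arm touches the wooden tray (contact force between any of the fingers, the arm and tray above 1 N).
It fails at once if the tray rams the stop with more than 20 N (contact force between tray and stop above 20 N).
It fails at once if the wooden tray is tipped (angle between tray's own z axis and vertical above 0.3 rad).
It fails at once if the grey tray, the bottle or the mug is disturbed (distance of any of grey_tray, oil, mug from where it was at the start of the episode above 0.02 m).
It also fails if it takes over 72 s, if anything falls off the work surface, if the arm or the gripper's body presses on something with over 40 N, if the wrist force passes 120 N, or if a joint passes its speed limit or range.

ROBOT

A 7-joint arm with a two-finger parallel gripper is mounted at the origin on the work surface. World frame = base frame: x ahead of the robot, y to its left, z up, the work surface at z = 0. Lengths are in m, angles in rad, forces in N, time in s.
With the tool pointing down it reaches from about 0.4 to 0.875 m from the base axis. Payload 19.3 kg.
Tool frame: the origin (TCP) lies on the mounting face of the last link; the fingertips stand 173 mm ahead of it and the grasp point (between the pads) lies 155 mm ahead of it (bot.grip_point_offset is the distance from the TCP to the grasp point, in m); z points along the fingers, y is the line along which they close (so a half turn about z gives the same grasp; the last joint's range is limited). The gripper opens to 85 mm and grips with 20 to 120 N. Pads are 22 mm wide; open, the fingers measure 114 mm over their backs; the gripper's body (76 mm by 85 mm) begins 54 mm behind the grasp point. The pads swing forward as they close: fully open they stand 13 mm farther back than shut.
Start: joints at [-1.222, 0.521, -0.036, 1.599, 0.021, 1.021, -0.113], TCP at [0.254, 0.571, 0.405] pointing down, gripper open.
Joint ranges: [-2.91, 2.91], [-0.3, 2.13], [-1.5, 1.42], [0.17, 2.43], [-1.26, 4.41], [0.16, 1.93], [-2.52, 2.52]. Speed limits (rad/s): [1.89, 1.89, 2.39, 2.39, 3.01, 3.01, 3.01].

INTERFACE

Orientations are given as [roll, pitch, yaw] about the fixed x, y, z axes, in that order (R = Rz(yaw) Ry(pitch) Rx(roll)).
In Python, from workcell import bot gives the robot as it stands.
- The arm moves only by the tool arm_command, never from a script. Its argument "deltas" is a list of rows, each a list of 3 entries, a list of its own where there are three numbers: the shift along the tool's x, y, z in cm, then the turn, a rotation vector about the tool's x, y, z in rad, then the finger opening in cm, from 0 to 8.54. In form: [[[tx, ty, tz], [rx, ry, rz], claw], ...]. A call has 1 to 20 rows; each row shifts and turns the commanded pose from where the row before left it, along the tool's axes as they then stand; what a row does not reach is not made up. A row lasts 1/10 s, in which the tool goes at most 50 mm and 8.59 degrees, less where a joint would pass 70% of its speed; a pose out of reach is approached as far as the arm can. A call with a gripper value outside its range is refused whole. The fingers move at their own pace and stop on an object; "newtons" is the grip in N (left out, the last holds). Time passes only in rows, so rows that do not move let the fingers close. It gives the time, the measured TCP pose, the force, the opening and the grip force at its end, in the units of the state.
- bot.observe(): the state, without advancing time (a new reading comes with each control period).
- bot.grab_frame(name): name is "scene" or "top"; returns a dict with "frame" (384x512x3 uint8, red, green, blue), "K" (3x3 intrinsics, pixels), "rvec" (rotation vector, rad) and "tvec" (3), from world to camera coordinates, as OpenCV has them. Camera axes: x right, y down, z forward; pixel columns grow to the right and rows downward; lengths in m; the calibration is good to about 2 mm. A picture is of the moment at which its call begins. There is no depth.
- bot.job_done(): hands the job in; it is judged then, once.
Trained networks look in a picture, given as the dict that the camera call returned (one of the last four; its "shot" number tells which), for a name from the list of things; names that differ only in an ending like _2 or _b are one class to them, and where a whole thing is asked for, a point or a joint stands for the part that bears it (a point fixed in the world has none). Each returns a list of dicts, best first, with "p" (0 to 1); they miss things now and then, are a little off and sometimes report something else, mostly with a low value. They report only what shows in the picture. A call takes as long as a camera call. They do not tell look-alikes from the thing itself.
- bot.find_in(name, picture): "rect" ([left, top, width, height] in pixels, round what is visible of it).
- bot.mark_of(name, picture): "at" ([column, row] in pixels: a listed point, or the origin of a listed thing).
The state is a dict: "clock": time; "qpos": joint angles; "qd": joint speeds; "joint_efforts": joint torques, N m; "position": TCP position; "tool_rot": TCP orientation; "force": force on the tool from outside, world axes, zero at the start; "moment": the same for the moment, N m; "grip_width": finger opening in m; "finger_force": force on a finger pad.
Only numpy, scipy, OpenCV 4.12 (cv2) and the standard library are available. Lean on these libraries where they do the work, as an engineer would, in place of code of your own. Each camera call takes 0.05 s, during which the arm holds its last target. There are 200 camera calls.

## Working session

There is one attempt and no reset: what is moved stays moved. The work goes in short steps, Python scripts to look and compute and a tool call to move; the robot and the scene stay as the last step left them, time stands still between calls to the robot, and variables do not carry over. Pictures are saved under pics/ and viewed, at most 13 in all, crops included, and the job is handed in when it is done.

Besides the shell and the picture viewer there is one more tool, called after "Request:" as a command line: name --argument value ..., lists and objects as JSON in quotes. arm_command: Moves the arm, as the interface text tells. Its arguments: {"type":"object","properties":{"deltas":{"type":"array","items":{"type":"array"}},"newtons":{"type":"number"}},"required":["deltas"]}

```bash
mkdir -p pics
cat > h.py <<'E'
import numpy as np, cv2
from workcell import bot
from scipy.spatial.transform import Rotation as R
def cam(p):
    M=cv2.Rodrigues(np.array(p["rvec"],float))[0]; return np.array(p["K"]),M,np.array(p["tvec"],float).ravel()
def ray(p,uv,z):
    K,M,t=cam(p); d=M.T@np.linalg.solve(K,[uv[0],uv[1],1]); c=-M.T@t
    return c+d*(z-c[2])/d[2]
def proj(p,X):
    return cv2.projectPoints(np.array(X,float).reshape(-1,1,3),np.array(p["rvec"],float),np.array(p["tvec"],float),np.array(p["K"],float),None)[0].reshape(-1,2)
def tri(ps,uvs):
    A=[];b=[]
    for p,uv in zip(ps,uvs):
        K,M,t=cam(p); x=np.linalg.solve(K,[uv[0],uv[1],1])
        for i in (0,1): A.append(M[i]-x[i]*M[2]); b.append(x[i]*t[2]-t[i])
    return np.linalg.lstsq(np.array(A),np.array(b),rcond=None)[0]
def save(p,n): cv2.imwrite("pics/"+n+".png",cv2.resize(p["frame"][:,:,::-1],(800,600),interpolation=cv2.INTER_CUBIC))
E
python3 - <<'E'
from h import *
np.set_printoptions(precision=3,suppress=True)
s=bot.grab_frame("scene");t=bot.grab_frame("top")
save(s,"s0");save(t,"t0")
for n in "rack tray tray_front grey_tray stop hook hook_mid blade_tip rest rest_mid oil mug".split():
  for nm,p in(("s",s),("t",t)):
    print(n,nm,[(np.round(d["at"]).tolist(),round(d["p"],2)) for d in bot.mark_of(n,p)[:3]])
for p in(s,t):
  K,M,tt=cam(p);print(-M.T@tt,M[2])
print(bot.observe())
E
```

```text
rack s [([316.0, 184.0], 0.62)]
rack t [([161.0, 182.0], 0.65)]
tray s [([357.0, 172.0], 0.88)]
tray t [([120.0, 153.0], 0.92)]
tray_front s [([345.0, 176.0], 0.69), ([357.0, 170.0], 0.39)]
tray_front t [([143.0, 158.0], 0.78)]
grey_tray s [([331.0, 151.0], 0.83)]
grey_tray t [([108.0, 199.0], 0.76), ([160.0, 184.0], 0.25)]
stop s [([276.0, 201.0], 0.71)]
stop t [([228.0, 194.0], 0.7)]
hook s [([167.0, 251.0], 0.63)]
hook t [([348.0, 206.0], 0.65), ([120.0, 154.0], 0.48)]
hook_mid s [([192.0, 262.0], 0.85)]
hook_mid t [([343.0, 181.0], 0.8), ([348.0, 203.0], 0.28)]
blade_tip s [([226.0, 291.0], 0.68)]
blade_tip t [([107.0, 198.0], 0.61)]
rest s [([238.0, 365.0], 0.96), ([179.0, 218.0], 0.91), ([199.0, 281.0], 0.84)]
rest t [([340.0, 320.0], 0.93), ([336.0, 184.0], 0.68), ([362.0, 116.0], 0.62)]
rest_mid s [([238.0, 351.0], 0.96), ([104.0, 186.0], 0.93), ([178.0, 198.0], 0.91)]
rest_mid t [([345.0, 319.0], 0.85), ([300.0, 249.0], 0.68), ([368.0, 106.0], 0.66)]
oil s [([134.0, 347.0], 0.74)]
oil t [([406.0, 175.0], 0.76)]
mug s [([325.0, 291.0], 0.66), ([356.0, 172.0], 0.64), ([196.0, 278.0], 0.18)]
mug t [([271.0, 104.0], 0.71)]
[ 0.983 -0.629  0.715] [-0.507  0.569 -0.648]
[ 0.302 -0.094  1.317] [ 0.161  0.006 -0.987]
{'clock': 1.3, 'qpos': array([-1.222,  0.521, -0.036,  1.6  ,  0.021,  1.021, -0.113]), 'qd': array([-0.001,  0.001, -0.   ,  0.   , -0.001, -0.001, -0.001]), 'joint_efforts': array([  0.001, -92.685,   1.979, -37.026,   0.018,   0.002,   0.   ]), 'position': array([0.254, 0.571, 0.405]), 'tool_rot': array([-3.142,  0.   ,  2.723]), 'force': array([ 0.473, -0.195,  0.222]), 'moment': array([-0.043, -0.006, -0.018]), 'finger_force': 0.0, 'grip_width': 0.08539229596651196}
```

View pics/s0.png

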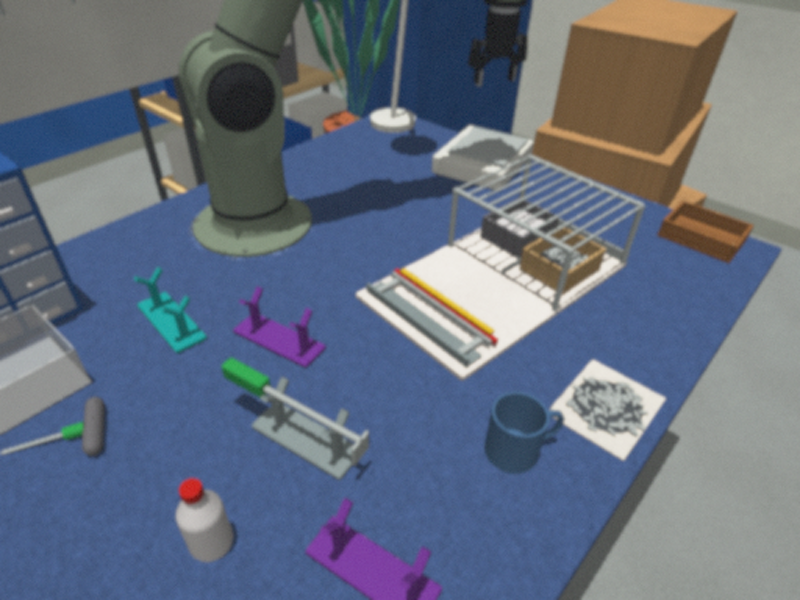

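View pics/t0.png

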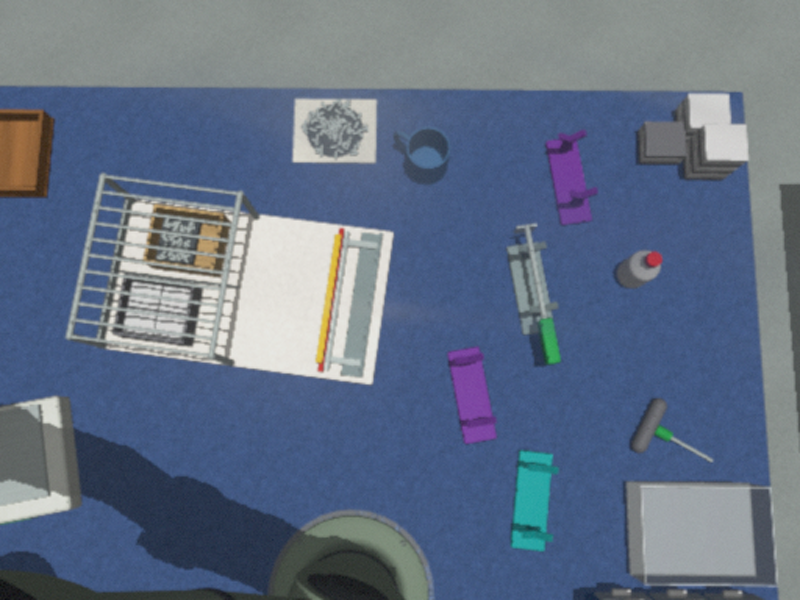

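Run:
```python
from h import *
np.set_printoptions(precision=4,suppress=True)
s=bot.grab_frame("scene");t=bot.grab_frame("top")
k=.64
P=lambda *a:np.array(a)*k
print("deck corners z.012")
for nm,p,l in(("s",s,[(358,293),(462,376)]),("t",t,[(392,231),(372,383)])):
  for a in l: print(nm,ray(p,P(*a),.012))
print("tri front far",tri([s,t],[P(462,376),P(392,231)]),"near",tri([s,t],[P(358,293),P(372,383)]))
print("red", tri([s,t],[P(495,342),P(342,231)]),tri([s,t],[P(395,270),P(320,370)]))
m=[]
for p in(s,t):
  f=p["frame"].astype(int); g=(f[:,:,1]>1.7*f[:,:,0])&(f[:,:,1]>1.7*f[:,:,2])&(f[:,:,1]>70)
  n,l,st,c=cv2.connectedComponentsWithStats(g.astype(np.uint8)); o=np.argsort(-st[1:,4])[:3]+1
  print(st[o],c[o]); m.append(c[o[0]])
h=tri([s,t],m);mid=tri([s,t],[(192,262),(343,181)]);print("handle",h,"mid",mid,mid-h,np.linalg.norm(mid-h))
print("tray",tri([s,t],[(357,172),(120,153)]),"front",tri([s,t],[(345,176),(143,158)]),"rack",tri([s,t],[(316,184),(161,182)]),"stop",tri([s,t],[(276,201),(228,194)]))
print("mug",ray(t,(271,104),0),"oil",ray(t,(406,175),0), tri([s,t],[(134,347),(406,175)]))
print("rest",tri([s,t],[(199,281),(336,184)]))
cv2.imwrite("pics/a.png",cv2.resize(t["frame"][110:260,40:240,::-1],(800,600),interpolation=cv2.INTER_CUBIC))
cv2.imwrite("pics/b.png",cv2.resize(t["frame"][130:250,290:450,::-1],(800,600),interpolation=cv2.INTER_CUBIC))
```

```text
deck corners z.012
s [ 0.3732 -0.0294  0.012 ]
s [ 0.6543 -0.0675  0.012 ]
t [ 0.6568 -0.0666  0.012 ]
t [ 0.371  -0.0337  0.012 ]
tri front far [ 0.6555 -0.0674  0.0132] near [ 0.3725 -0.032   0.0128]
red [0.6538 0.0274 0.0227] [0.3921 0.0594 0.0294]
[[143 230  28  22 304]
 [ 41 272  12   8  71]] [[156.2664 240.2796]
 [ 46.2958 275.6056]]
[[348 214  10  18 122]
 [420 273  10   8  50]] [[352.3279 223.0738]
 [424.22   276.82  ]]
handle [ 0.4335 -0.344   0.0723] mid [ 0.548  -0.3253  0.0708] [ 0.1144  0.0187 -0.0015] 0.11596988887914887
tray [0.6298 0.3124 0.0168] front [0.6167 0.2439 0.0306] rack [ 0.5513  0.1947 -0.0076] stop [0.5218 0.0024 0.024 ]
mug [ 0.7971 -0.1255  0.    ] oil [ 0.5819 -0.5237  0.    ] [ 0.5814 -0.5193  0.0078]
rest [ 0.5537 -0.3177 -0.0027]
```

View pics/a.png

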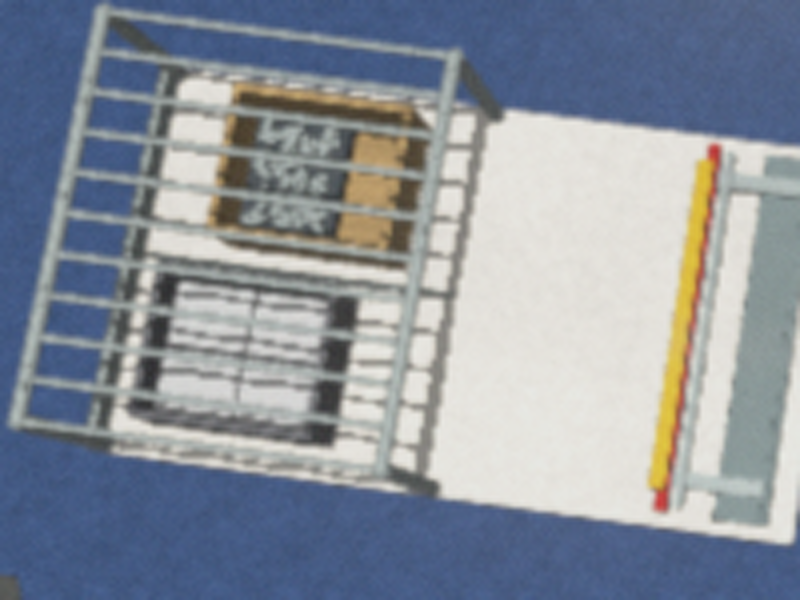

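View pics/b.png

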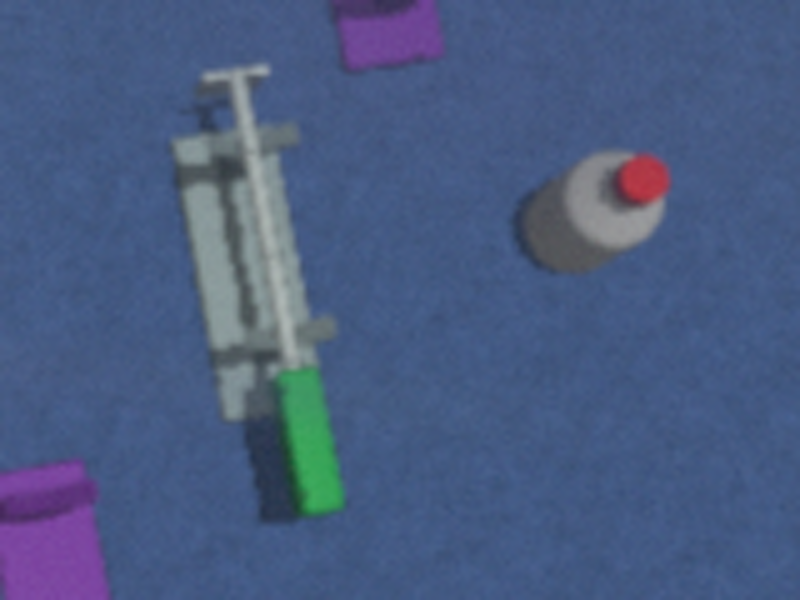

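```bash
cat >> h.py <<'E'
def rows(p0,yaw0,p1,yaw1,n,claw):
    "tool down; straight shift & turn in n rows; cm"
    d=(np.array(p1)-np.array(p0))/n*100; dy=(yaw1-yaw0)/n; out=[]
    for i in range(n):
        y=yaw0+dy*i; Rm=R.from_euler('xyz',[np.pi,0,y])
        out.append([[round(float(v),2) for v in Rm.inv().apply(d)],[0,0,round(-dy,4)],claw])
    return out
E
python3 - <<'E'
from h import *
np.set_printoptions(precision=4,suppress=True)
t=bot.grab_frame("top")
b=lambda u,v:(290+u/5-.4,130+v/5-.4); a=lambda u,v:(40+u/4-.4,110+v/4-.4)
print("hook: handle end",ray(t,b(322,511),.09),"handle start",ray(t,b(297,370),.09),"shaft tip",ray(t,b(237,73),.08))
print("rest front edge", ray(t,b(210,138),.01),ray(t,b(235,416),.01))
for n,uv in(("tray rear far",(237,86)),("rear near",(215,233)),("front far",(416,104)),("front near",(398,262))): print(n,ray(t,a(*uv),.067))
print("mouth rooftop", ray(t,a(458,55),.15),ray(t,a(383,470),.15))
print("deck", ray(t,a(799,147),.012),ray(t,a(790,543),.012),ray(t,a(500,112),.012),ray(t,a(112,450),.012))
print("bar",ray(t,a(714,150),.031),ray(t,a(661,508),.031))
E=[]
p0=[.254,.571,.405]
print(rows(p0,2.723,[.52,.1,.38],1.30,12,8.5))
print(rows([.52,.1,.38],1.30,[.444,-.343,.30],.15,10,8.5))
E
```

```text
hook: handle end [ 0.4056 -0.3482  0.09  ] handle start [ 0.482  -0.3365  0.09  ] shaft tip [ 0.651  -0.3087  0.08  ]
rest front edge [ 0.6311 -0.3042  0.01  ] [ 0.4666 -0.316   0.01  ]
tray rear far [0.687  0.3654 0.067 ]
rear near [0.5799 0.3737 0.067 ]
front far [0.6749 0.2373 0.067 ]
front near [0.5603 0.2441 0.067 ]
mouth rooftop [0.6841 0.189  0.15  ] [0.4071 0.2242 0.15  ]
deck [ 0.661  -0.0325  0.012 ] [ 0.3703 -0.0309  0.012 ] [0.6857 0.1893 0.012 ] [0.4319 0.4576 0.012 ]
bar [0.6529 0.0283 0.031 ] [0.3929 0.0594 0.031 ]
[[[-3.62, -2.69, 0.21], [0, 0, 0.1186], 8.5], [[-3.91, -2.24, 0.21], [0, 0, 0.1186], 8.5], [[-4.15, -1.76, 0.21], [0, 0, 0.1186], 8.5], [[-4.33, -1.26, 0.21], [0, 0, 0.1186], 8.5], [[-4.45, -0.73, 0.21], [0, 0, 0.1186], 8.5], [[-4.5, -0.2, 0.21], [0, 0, 0.1186], 8.5], [[-4.5, 0.33, 0.21], [0, 0, 0.1186], 8.5], [[-4.42, 0.86, 0.21], [0, 0, 0.1186], 8.5], [[-4.29, 1.38, 0.21], [0, 0, 0.1186], 8.5], [[-4.1, 1.88, 0.21], [0, 0, 0.1186], 8.5], [[-3.85, 2.35, 0.21], [0, 0, 0.1186], 8.5], [[-3.54, 2.79, 0.21], [0, 0, 0.1186], 8.5]]
[[[-4.47, 0.45, 0.8], [0, 0, 0.115], 8.5], [[-4.39, 0.96, 0.8], [0, 0, 0.115], 8.5], [[-4.25, 1.46, 0.8], [0, 0, 0.115], 8.5], [[-4.06, 1.94, 0.8], [0, 0, 0.115], 8.5], [[-3.81, 2.39, 0.8], [0, 0, 0.115], 8.5], [[-3.51, 2.81, 0.8], [0, 0, 0.115], 8.5], [[-3.16, 3.2, 0.8], [0, 0, 0.115], 8.5], [[-2.77, 3.54, 0.8], [0, 0, 0.115], 8.5], [[-2.35, 3.83, 0.8], [0, 0, 0.115], 8.5], [[-1.89, 4.08, 0.8], [0, 0, 0.115], 8.5]]
```

Request:
arm_command --deltas '[[[-3.62, -2.69, 0.2], [0, 0, 0.1186], 8.5], [[-3.91, -2.24, 0.2], [0, 0, 0.1186], 8.5], [[-4.15, -1.76, 0.2], [0, 0, 0.1186], 8.5], [[-4.33, -1.26, 0.2], [0, 0, 0.1186], 8.5], [[-4.45, -0.73, 0.2], [0, 0, 0.1186], 8.5], [[-4.5, -0.2, 0.2], [0, 0, 0.1186], 8.5], [[-4.5, 0.33, 0.2], [0, 0, 0.1186], 8.5], [[-4.42, 0.86, 0.2], [0, 0, 0.1186], 8.5], [[-4.29, 1.38, 0.2], [0, 0, 0.1186], 8.5], [[-4.1, 1.88, 0.2], [0, 0, 0.1186], 8.5], [[-3.85, 2.35, 0.2], [0, 0, 0.1186], 8.5], [[-3.54, 2.79, 0.2], [0, 0, 0.1186], 8.5]]'

```text
clock: 2.65
position: [0.5208, 0.0982, 0.3809]
tool_rot: [3.141, -0.0, 1.295]
force: [0.4, 1.1, -1.3]
grip_width: 0.0849
finger_force: 0.0
```

Request:
arm_command --deltas '[[[-4.47, 0.45, 0.8], [0, 0, 0.115], 8.5], [[-4.39, 0.96, 0.8], [0, 0, 0.115], 8.5], [[-4.25, 1.46, 0.8], [0, 0, 0.115], 8.5], [[-4.06, 1.94, 0.8], [0, 0, 0.115], 8.5], [[-3.81, 2.39, 0.8], [0, 0, 0.115], 8.5], [[-3.51, 2.81, 0.8], [0, 0, 0.115], 8.5], [[-3.16, 3.2, 0.8], [0, 0, 0.115], 8.5], [[-2.77, 3.54, 0.8], [0, 0, 0.115], 8.5], [[-2.35, 3.83, 0.8], [0, 0, 0.115], 8.5], [[-1.89, 4.08, 0.8], [0, 0, 0.115], 8.5], [[0, 0, 0], [0, 0, 0], 8.5]]'

```text
clock: 3.75
position: [0.4416, -0.3482, 0.3002]
tool_rot: [3.139, 0.002, 0.139]
force: [-0.2, 0.4, 0.7]
grip_width: 0.0848
finger_force: 0.0
```

```bash
cat > go.py <<'E'
import sys
from h import *
x,y,z,yaw,n,c=map(float,sys.argv[1:7]); o=bot.observe()
print(o["position"],o["tool_rot"],o["clock"]); print(rows(o["position"],o["tool_rot"][2],[x,y,z],yaw,int(n),c))
E
python3 go.py .453 -.341 .230 .16 5 8.5
```

```text
[ 0.44159449 -0.34820728  0.30018126] [3.13894054e+00 1.70385398e-03 1.39107535e-01] 3.75
[[[0.25, -0.11, 1.4], [0, 0, np.float64(-0.0042)], 8.5], [[0.25, -0.11, 1.4], [0, 0, np.float64(-0.0042)], 8.5], [[0.25, -0.11, 1.4], [0, 0, np.float64(-0.0042)], 8.5], [[0.25, -0.11, 1.4], [0, 0, np.float64(-0.0042)], 8.5], [[0.25, -0.11, 1.4], [0, 0, np.float64(-0.0042)], 8.5]]
```

Request:
arm_command --deltas '[[[0.5, -0.25, 1.5], [0, 0, -0.01], 8.5], [[0.5, -0.25, 1.5], [0, 0, -0.01], 8.5], [[0, 0, 0], [0, 0, 0], 8.5]]'

```text
clock: 4.05
position: [0.4539, -0.3345, 0.2684]
tool_rot: [-3.139, 0.002, 0.173]
force: [0.3, -1.0, 0.3]
grip_width: 0.0851
finger_force: 0.0
```

```bash
python3 go.py .453 -.341 .230 .16 2 8.5
python3 - <<'E'
from h import *
np.set_printoptions(precision=4,suppress=True)
s=bot.grab_frame("scene");t=bot.grab_frame("top")
c=[s["frame"][215:325,90:260],t["frame"][130:250,290:450]]
cv2.imwrite("pics/c.png",np.hstack([cv2.resize(i[:,:,::-1],(400,300),interpolation=cv2.INTER_CUBIC) for i in c]))
E
```

```text
[ 0.45389711 -0.33453332  0.26838185] [-3.13885531e+00  1.71444318e-03  1.73414450e-01] 4.05
[[[-0.1, 0.31, 1.92], [0, 0, np.float64(0.0067)], 8.5], [[-0.1, 0.31, 1.92], [0, 0, np.float64(0.0067)], 8.5]]
```

View pics/c.png

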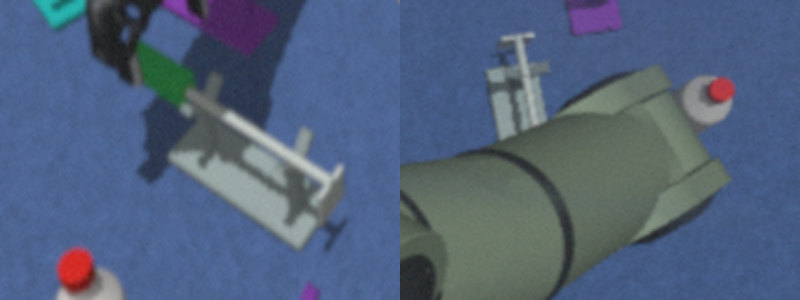

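Request:
arm_command --deltas '[[[-0.1, 0.25, 1.3], [0, 0, 0.005], 8.5], [[-0.1, 0.25, 1.3], [0, 0, 0.005], 8.5], [[0, 0, 1.3], [0, 0, 0], 8.5], [[0, 0, 0], [0, 0, 0], 8.5], [[0, 0, 0], [0, 0, 0], 8.5]]'

```text
clock: 4.65
position: [0.4517, -0.3421, 0.2314]
tool_rot: [-3.141, 0.001, 0.159]
force: [-0.2, 0.3, 0.1]
grip_width: 0.0851
finger_force: 0.0
```

Request:
arm_command --deltas '[[[0, 0, 0], [0, 0, 0], 4], [[0, 0, 0], [0, 0, 0], 3], [[0, 0, 0], [0, 0, 0], 2], [[0, 0, 0], [0, 0, 0], 1.5], [[0, 0, 0], [0, 0, 0], 1.5], [[0, 0, 0], [0, 0, 0], 1.5], [[0, 0, 0], [0, 0, 0], 1.5]]' --newtons 100

```text
clock: 5.35
position: [0.452, -0.3414, 0.2319]
tool_rot: [-3.14, -0.0, 0.16]
force: [-2.0, 4.7, 7.9]
grip_width: 0.0228
finger_force: 97.3
```

Request:
arm_command --deltas '[[[0, 0, -0.5], [0, 0, 0], 1.5], [[0, 0, -1.5], [0, 0, 0], 1.5], [[0, 0, -3], [0, 0, 0], 1.5], [[0, 0, -4], [0, 0, 0], 1.5], [[0, 0, -3], [0, 0, 0], 1.5], [[0, 0, -1], [0, 0, 0], 1.5], [[0, 0, 0], [0, 0, 0], 1.5]]'

```text
clock: 6.05
position: [0.452, -0.342, 0.3633]
tool_rot: [3.14, -0.002, 0.16]
force: [0.3, -0.8, -1.5]
grip_width: 0.0225
finger_force: 97.8
```

```bash
python3 go.py .5795 -.0628 .36 1.449 12 1.5|sed 's/np.float64//g'
```

```text
[ 0.45197604 -0.34201581  0.36325037] [ 3.14025565e+00 -2.16769662e-03  1.59668624e-01] 6.05
[[[1.42, -2.13, 0.03], [0, 0, (-0.1074)], 1.5], [[1.64, -1.96, 0.03], [0, 0, (-0.1074)], 1.5], [[1.84, -1.78, 0.03], [0, 0, (-0.1074)], 1.5], [[2.02, -1.57, 0.03], [0, 0, (-0.1074)], 1.5], [[2.18, -1.34, 0.03], [0, 0, (-0.1074)], 1.5], [[2.31, -1.1, 0.03], [0, 0, (-0.1074)], 1.5], [[2.41, -0.85, 0.03], [0, 0, (-0.1074)], 1.5], [[2.49, -0.58, 0.03], [0, 0, (-0.1074)], 1.5], [[2.54, -0.31, 0.03], [0, 0, (-0.1074)], 1.5], [[2.56, -0.04, 0.03], [0, 0, (-0.1074)], 1.5], [[2.55, 0.23, 0.03], [0, 0, (-0.1074)], 1.5], [[2.51, 0.51, 0.03], [0, 0, (-0.1074)], 1.5]]
```

Weight (−1.5 N) shows the hook is held.

Request:
arm_command --deltas '[[[1.42, -2.13, 0.03], [0, 0, -0.1074], 1.5], [[1.64, -1.96, 0.03], [0, 0, -0.1074], 1.5], [[1.84, -1.78, 0.03], [0, 0, -0.1074], 1.5], [[2.02, -1.57, 0.03], [0, 0, -0.1074], 1.5], [[2.18, -1.34, 0.03], [0, 0, -0.1074], 1.5], [[2.31, -1.1, 0.03], [0, 0, -0.1074], 1.5], [[2.41, -0.85, 0.03], [0, 0, -0.1074], 1.5], [[2.49, -0.58, 0.03], [0, 0, -0.1074], 1.5], [[2.54, -0.31, 0.03], [0, 0, -0.1074], 1.5], [[2.56, -0.04, 0.03], [0, 0, -0.1074], 1.5], [[2.55, 0.23, 0.03], [0, 0, -0.1074], 1.5], [[2.51, 0.51, 0.03], [0, 0, -0.1074], 1.5], [[0, 0, 0], [0, 0, 0], 1.5], [[0, 0, 0], [0, 0, 0], 1.5], [[0, 0, 0], [0, 0, 0], 1.5]]'

```text
clock: 7.55
position: [0.5792, -0.0636, 0.3574]
tool_rot: [-3.14, 0.001, 1.446]
force: [0.4, -0.4, -1.0]
grip_width: 0.0226
finger_force: 98.1
```

```bash
cat > ov.py <<'E'
import sys
from h import *
np.set_printoptions(precision=4,suppress=True)
O=np.array([.5446,.2035,0]);Yw=-.122
ex=np.array([np.cos(Yw),np.sin(Yw),0]);ey=np.array([-np.sin(Yw),np.cos(Yw),0])
rk=lambda x,y,z:O+x*ex+y*ey+np.array([0,0,z])
def inr(p): d=np.array(p)-O; return np.array([d@ex,d@ey,p[2]])
if __name__=="__main__":
    o=bot.observe();pos=o["position"];Rm=R.from_euler('xyz',o["tool_rot"])
    print("pos",pos,o["tool_rot"],"grip in rack",inr(pos+Rm.apply([0,0,.155])),o["clock"],o["force"])
    g=lambda x,y,z:pos+Rm.apply([x+.03,-y,.157-z])   # hook point; tool x = hook x
    ims=[]
    for n in("scene","top"):
        p=bot.grab_frame(n);im=p["frame"][:,:,::-1].copy();im=cv2.resize(im,None,fx=4,fy=4,interpolation=cv2.INTER_CUBIC)
        q=lambda X:[tuple(int(v) for v in (np.array(u)+.5)*4-.5) for u in proj(p,X)]
        def line(A,c):
            A=q(A)
            for a,b in zip(A,A[1:]): cv2.line(im,a,b,c,1,cv2.LINE_AA)
        line([g(0,0,0),g(170.5e-3,0,0),g(.1705,0,-.036)],(0,0,255)); line([g(.1705,-.018,-.036),g(.1705,.018,-.036)],(0,0,255))
        line([rk(-.145,0,.012),rk(-.145,-.255,.012),rk(.145,-.255,.012),rk(.145,0,.012)],(255,0,255))
        ty=float(sys.argv[1])
        line([rk(.012,ty,.067),rk(.122,ty,.067),rk(.122,ty+.13,.067),rk(.012,ty+.13,.067),rk(.012,ty,.067)],(0,255,0))
        line([rk(.012,ty,.012),rk(.122,ty,.012)],(0,255,0))
        c=q([rk(.067,float(sys.argv[3]) if len(sys.argv)>3 else 0,.05)])[0];w,h=(500,600) if n=="scene" else (500,600)
        w=400;x0=max(0,min(c[0]-w//2,2048-w));y0=max(0,min(c[1]-h//2,1536-h));ims.append(im[y0:y0+h,x0:x0+w])
    cv2.imwrite("pics/%s.png"%sys.argv[2],np.hstack(ims))
E
python3 ov.py .05 d
```

```text
pos [ 0.5792 -0.0636  0.3574] [-3.1404  0.0006  1.4462] grip in rack [ 0.0666 -0.261   0.2024] 7.55 [ 0.3588 -0.4045 -1.0252]
```

View pics/d.png

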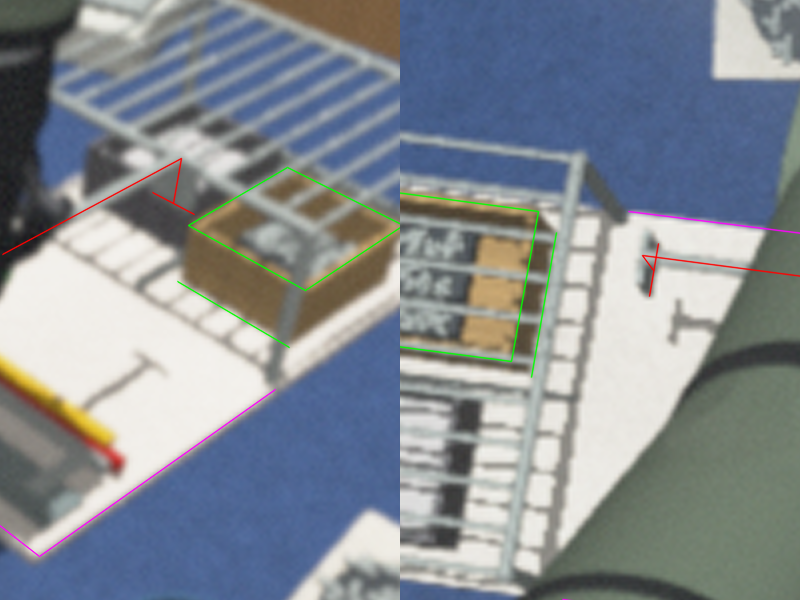

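```bash
cat > hk.py <<'E'
from ov import *
o=bot.observe();pos=o["position"];Rm=R.from_euler('xyz',o["tool_rot"])
s=bot.grab_frame("scene");t=bot.grab_frame("top")
for n,g in(("hook_mid",(.07,0,0)),("blade_tip",(.1705,0,-.036))):
    G=pos+Rm.apply([g[0]+.03,-g[1],.157-g[2]])
    a=bot.mark_of(n,s);b=bot.mark_of(n,t)
    print(n,"pred",inr(G),proj(s,G),proj(t,G))
    print([(np.array(d["at"]),round(d["p"],2)) for d in a[:2]],[(np.array(d["at"]),round(d["p"],2)) for d in b[:2]])
    if a and b: print("tri",inr(tri([s,t],[a[0]["at"],b[0]["at"]])))
T=[]
for p in (s,t):
  a=bot.mark_of("tray_front",p); print("tf",[(np.array(d["at"]),round(d["p"],2)) for d in a[:2]])
  if a:T.append(a[0]["at"])
if len(T)==2: print(inr(tri([s,t],T)))
G=pos+Rm.apply([.2005,0,.175]); c=[]
for p in(s,t):
  u,v=np.round(proj(p,G)[0]).astype(int); c.append(cv2.resize(p["frame"][v-30:v+30,u-20:u+20,::-1],(400,600),interpolation=cv2.INTER_CUBIC))
  print(u-20,v-30)
cv2.imwrite("pics/e.png",np.hstack(c))
E
python3 hk.py
```

```text
hook_mid pred [ 0.0671 -0.161   0.2007] [[307.0518 155.2687]] [[208.6702 152.8298]]
[(array([307.1, 156.9]), 0.56), (array([326. , 286.3]), 0.21)] [(array([106.3, 198.1]), 0.2)]
tri [-0.0876  0.1073  0.0091]
blade_tip pred [ 0.0673 -0.0605  0.1647] [[330.2679 152.8382]] [[172.0022 151.3403]]
[(array([328.3, 149.4]), 0.59)] [(array([172.2, 152.8]), 0.61)]
tri [ 0.0613 -0.0638  0.1743]
tf [(array([346.2, 177.7]), 0.69), (array([276.8, 204.9]), 0.66)]
tf [(array([144.8, 157.2]), 0.79)]
[0.0717 0.0463 0.0277]
311 117
151 120
```

View pics/e.png

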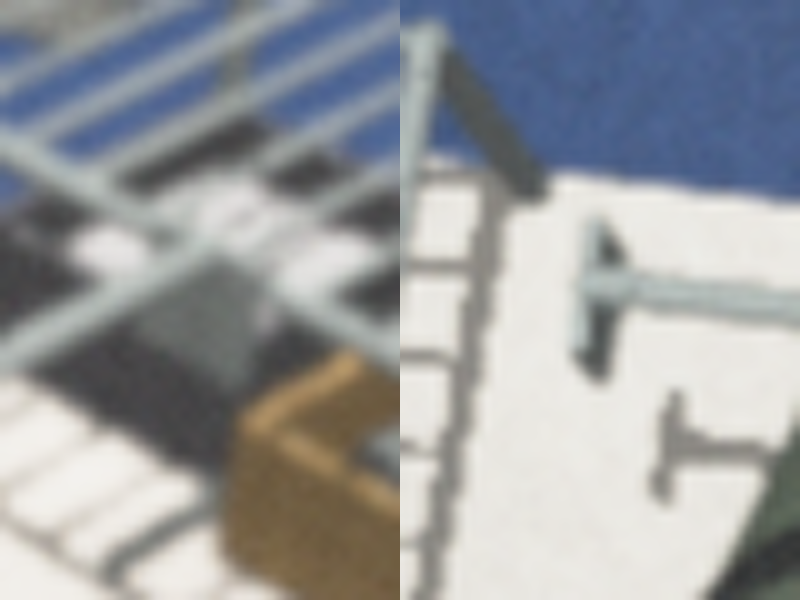

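Request:
arm_command --deltas '[[[0, 0, 3], [0, 0, 0], 1.5], [[0, 0, 3], [0, 0, 0], 1.5], [[0, 0, 2], [0, 0, 0], 1.5], [[0.5, 0, 0], [0, 0, 0], 1.5], [[2, 0, 0], [0, 0, 0], 1.5], [[3, 0, 0], [0, 0, 0], 1.5], [[3, 0, 0], [0, 0, 0], 1.5], [[3, 0, 0], [0, 0, 0], 1.5], [[1.5, 0, 0], [0, 0, 0], 1.5], [[0.5, 0, 0], [0, 0, 0], 1.5], [[0, 0, 0], [0, 0, 0], 1.5], [[0, 0, 0], [0, 0, 0], 1.5]]'

```text
clock: 9.25
position: [0.5961, 0.0698, 0.2784]
tool_rot: [3.141, 0.001, 1.447]
force: [0.1, 0.1, -1.7]
grip_width: 0.0228
finger_force: 98.0
```

```bash
sed -i 's/"pics\/e.png"/"pics\/f.png"/' hk.py; python3 hk.py
python3 - <<'E'
from ov import *
o=bot.observe(); print(o["position"],o["tool_rot"],inr(o["position"]),o["force"],o["clock"])
E
```

```text
hook_mid pred [ 0.0677 -0.0266  0.1214] [[335.5464 161.2518]] [[162.6426 153.7297]]
[(array([333.4, 163.4]), 0.83), (array([194.1, 281.1]), 0.3)] [(array([223.2, 192.1]), 0.51)]
tri [ 0.0472 -0.1517  0.1573]
blade_tip pred [0.0679 0.0739 0.0853] [[354.3512 158.6901]] [[129.7272 152.3145]]
[(array([354.3, 157.4]), 0.8)] [(array([129.8, 151.9]), 0.76)]
tri [0.0678 0.0721 0.0909]
tf [(array([345.1, 177. ]), 0.91)]
tf [(array([142.7, 159.6]), 0.57)]
[0.0645 0.0521 0.0234]
336 124
108 121
[0.5961 0.0709 0.2781] [-3.1415  0.0001  1.4479] [ 0.0673 -0.1253  0.2781] [ 0.2506 -0.175  -1.8866] 9.65
```

View pics/f.png

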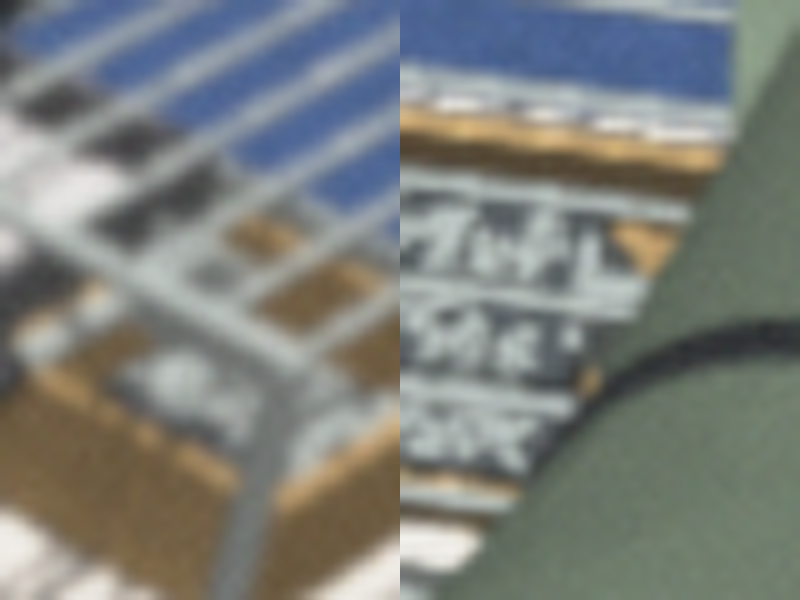

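Request:
arm_command --deltas '[[[0, 0, 1], [0, 0, 0], 1.5], [[0, 0, 1], [0, 0, 0], 1.5], [[0, 0, 1], [0, 0, 0], 1.5], [[0, 0, 0.6], [0, 0, 0], 1.5], [[0, 0, 0], [0, 0, 0], 1.5], [[0, 0, 0], [0, 0, 0], 1.5], [[0, 0, 0], [0, 0, 0], 1.5]]'

```text
clock: 10.35
position: [0.5963, 0.0712, 0.2424]
tool_rot: [3.141, -0.0, 1.448]
force: [-0.6, -0.3, -1.3]
grip_width: 0.0226
finger_force: 98.0
```

Request:
arm_command --deltas '[[[-0.5, 0, 0], [0, 0, 0], 1.5], [[-0.5, 0, 0], [0, 0, 0], 1.5], [[-0.5, 0, 0], [0, 0, 0], 1.5], [[-0.4, 0, 0], [0, 0, 0], 1.5], [[-0.4, 0, 0], [0, 0, 0], 1.5], [[-0.4, 0, 0], [0, 0, 0], 1.5], [[-0.4, 0, 0], [0, 0, 0], 1.5], [[-0.4, 0, 0], [0, 0, 0], 1.5]]'

```text
clock: 11.15
position: [0.5918, 0.0363, 0.2421]
tool_rot: [-3.142, -0.0, 1.449]
force: [0.1, 3.2, -1.1]
grip_width: 0.0227
finger_force: 98.1
```

Request:
arm_command --deltas '[[[-0.6, 0, 0], [0, 0, 0], 1.5], [[-0.8, 0, 0], [0, 0, 0], 1.5], [[-0.8, 0, 0], [0, 0, 0], 1.5], [[-0.8, 0, 0], [0, 0, 0], 1.5], [[-0.8, 0, 0], [0, 0, 0], 1.5], [[-0.8, 0, 0], [0, 0, 0], 1.5], [[-0.8, 0, 0], [0, 0, 0], 1.5], [[-0.8, 0, 0], [0, 0, 0], 1.5], [[-0.8, 0, 0], [0, 0, 0], 1.5], [[-0.8, 0, 0], [0, 0, 0], 1.5], [[-0.8, 0, 0], [0, 0, 0], 1.5], [[-0.8, 0, 0], [0, 0, 0], 1.5], [[-0.8, 0, 0], [0, 0, 0], 1.5], [[-0.8, 0, 0], [0, 0, 0], 1.5], [[-0.8, 0, 0], [0, 0, 0], 1.5], [[-0.8, 0, 0], [0, 0, 0], 1.5], [[-0.6, 0, 0], [0, 0, 0], 1.5], [[-0.4, 0, 0], [0, 0, 0], 1.5], [[-0.2, 0, 0], [0, 0, 0], 1.5]]'

```text
clock: 13.05
position: [0.5749, -0.1009, 0.2421]
tool_rot: [-3.142, 0.0, 1.448]
force: [0.2, 3.4, -2.5]
grip_width: 0.0226
finger_force: 98.1
```

```bash
python3 - <<'E'
from ov import *
o=bot.observe(); i=inr(o["position"]); print(o["position"],o["tool_rot"],i,"tray front by kinematics",i[1]+.2005-.0025-.006,o["force"],o["clock"])
E
python3 ov.py -.105 g -.14
```

```text
[ 0.5749 -0.1009  0.2421] [-3.1415  0.      1.448 ] [ 0.0671 -0.2984  0.2421] tray front by kinematics -0.10642504113436785 [ 0.2455  3.4009 -2.5172] 13.05
pos [ 0.5749 -0.1009  0.2421] [-3.1415  0.      1.448 ] grip in rack [ 0.0671 -0.2984  0.0871] 13.05 [ 0.2455  3.4009 -2.5172]
```

View pics/g.png

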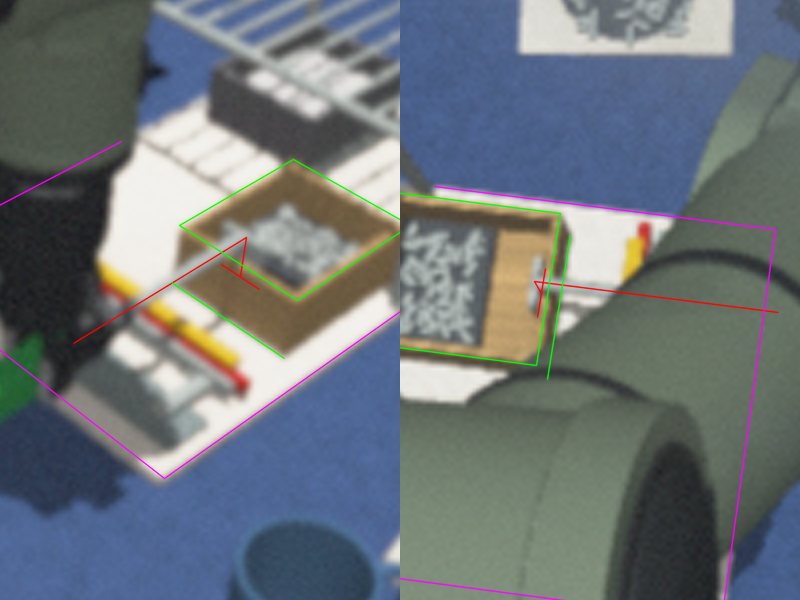

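Request:
arm_command --deltas '[[[-0.4, 0, 0], [0, 0, 0], 1.5], [[-0.6, 0, 0], [0, 0, 0], 1.5], [[-0.6, 0, 0], [0, 0, 0], 1.5], [[-0.6, 0, 0], [0, 0, 0], 1.5], [[-0.5, 0, 0], [0, 0, 0], 1.5], [[-0.3, 0, 0], [0, 0, 0], 1.5], [[-0.2, 0, 0], [0, 0, 0], 1.5], [[-0.2, 0, 0], [0, 0, 0], 1.5], [[-0.2, 0, 0], [0, 0, 0], 1.5]]'

```text
clock: 14.05
position: [0.5706, -0.1362, 0.2421]
tool_rot: [3.142, -0.0, 1.449]
force: [0.8, 2.6, -2.4]
grip_width: 0.0228
finger_force: 98.0
```

Request:
arm_command --deltas '[[[-0.1, 0, 0], [0, 0, 0], 1.5], [[-0.1, 0, 0], [0, 0, 0], 1.5], [[-0.1, 0, 0], [0, 0, 0], 1.5]]'

```text
clock: 14.35
position: [0.5703, -0.1391, 0.2421]
tool_rot: [3.142, -0.0, 1.449]
force: [-0.2, 3.2, -3.2]
grip_width: 0.0228
finger_force: 98.1
```

Request:
arm_command --deltas '[[[-0.1, 0, 0], [0, 0, 0], 1.5], [[-0.1, 0, 0], [0, 0, 0], 1.5]]'

```text
clock: 14.55
position: [0.57, -0.1412, 0.2421]
tool_rot: [-3.142, 0.0, 1.448]
force: [0.6, 2.6, -2.0]
grip_width: 0.0226
finger_force: 98.1
```

Request:
arm_command --deltas '[[[-0.1, 0, 0], [0, 0, 0], 1.5], [[-0.1, 0, 0], [0, 0, 0], 1.5], [[-0.1, 0, 0], [0, 0, 0], 1.5], [[0, 0, 0], [0, 0, 0], 1.5]]'

```text
clock: 14.95
position: [0.5696, -0.1444, 0.2421]
tool_rot: [-3.142, 0.0, 1.448]
force: [-0.3, 1.6, -1.6]
grip_width: 0.0225
finger_force: 98.1
```

Request:
arm_command --deltas '[[[-0.1, 0, 0], [0, 0, 0], 1.5], [[-0.1, 0, 0], [0, 0, 0], 1.5], [[-0.1, 0, 0], [0, 0, 0], 1.5]]'

```text
clock: 15.25
position: [0.5693, -0.1471, 0.2421]
tool_rot: [-3.142, -0.0, 1.448]
force: [0.3, 4.1, -1.3]
grip_width: 0.0227
finger_force: 98.0
```

Request:
arm_command --deltas '[[[-0.1, 0, 0], [0, 0, 0], 1.5], [[-0.1, 0, 0], [0, 0, 0], 1.5]]'

```text
clock: 15.45
position: [0.569, -0.1492, 0.2421]
tool_rot: [-3.142, 0.0, 1.448]
force: [0.0, 3.3, -0.9]
grip_width: 0.0225
finger_force: 98.0
```

Request:
arm_command --deltas '[[[-0.1, 0, 0], [0, 0, 0], 1.5], [[-0.1, 0, 0], [0, 0, 0], 1.5]]'

```text
clock: 15.65
position: [0.5688, -0.1508, 0.2421]
tool_rot: [-3.141, -0.0, 1.448]
force: [-0.1, 6.5, -2.5]
grip_width: 0.0228
finger_force: 97.9
```

Request:
arm_command --deltas '[[[-0.1, 0, 0], [0, 0, 0], 1.5], [[0, 0, 0], [0, 0, 0], 1.5]]'

```text
clock: 15.85
position: [0.5687, -0.1515, 0.242]
tool_rot: [-3.141, -0.001, 1.449]
force: [1.1, 6.9, -2.9]
grip_width: 0.023
finger_force: 97.8
```

Request:
arm_command --deltas '[[[-0.1, 0, 0], [0, 0, 0], 1.5], [[0, 0, 0], [0, 0, 0], 1.5]]'

```text
clock: 16.05
position: [0.5687, -0.1522, 0.242]
tool_rot: [-3.141, -0.001, 1.449]
force: [1.5, 10.6, -4.1]
grip_width: 0.0226
finger_force: 97.7
```

Request:
arm_command --deltas '[[[0, 0, 0], [0, 0, 0], 1.5], [[0, 0, 0], [0, 0, 0], 1.5], [[0, 0, 0], [0, 0, 0], 1.5]]'

```text
clock: 16.35
position: [0.5687, -0.1522, 0.242]
tool_rot: [-3.141, -0.001, 1.449]
force: [2.3, 9.0, -2.7]
grip_width: 0.0229
finger_force: 97.7
```

Request:
arm_command --deltas '[[[0.05, 0, 0], [0, 0, 0], 1.5], [[0.05, 0, 0], [0, 0, 0], 1.5], [[0.05, 0, 0], [0, 0, 0], 1.5], [[0.05, 0, 0], [0, 0, 0], 1.5], [[0.1, 0, 0], [0, 0, 0], 1.5], [[0.1, 0, 0], [0, 0, 0], 1.5], [[0.3, 0, 0], [0, 0, 0], 1.5], [[0.5, 0, 0], [0, 0, 0], 1.5], [[0.4, 0, 0], [0, 0, 0], 1.5], [[0, 0, 0], [0, 0, 0], 1.5], [[0, 0, 0], [0, 0, 0], 1.5]]'

```text
clock: 17.45
position: [0.5705, -0.137, 0.2421]
tool_rot: [3.142, 0.0, 1.449]
force: [0.2, -0.3, -1.0]
grip_width: 0.0226
finger_force: 98.1
```

Free. Lift out to TCP z = 0.36, then check.

Request:
arm_command --deltas '[[[0, 0, -1], [0, 0, 0], 1.5], [[0, 0, -1.5], [0, 0, 0], 1.5], [[0, 0, -2], [0, 0, 0], 1.5], [[0, 0, -3], [0, 0, 0], 1.5], [[0, 0, -3], [0, 0, 0], 1.5], [[0, 0, -1.3], [0, 0, 0], 1.5], [[0, 0, 0], [0, 0, 0], 1.5], [[0, 0, 0], [0, 0, 0], 1.5]]'

```text
clock: 18.25
position: [0.5702, -0.137, 0.3596]
tool_rot: [-3.141, -0.0, 1.449]
force: [0.6, 0.2, -1.2]
grip_width: 0.0228
finger_force: 98.2
```

```bash
python3 ov.py -.158 i -.12; python3 go.py .452 -.341 .36 .16 14 1.5|sed 's/np.float64//g'
```

```text
pos [ 0.5702 -0.137   0.3596] [-3.1411 -0.0001  1.4486] grip in rack [ 0.0668 -0.3349  0.2046] 18.25 [ 0.5804  0.1526 -1.2194]
[ 0.57017849 -0.13704481  0.35885488] [-3.13965176e+00  3.85418358e-05  1.44844529e+00] 18.35
[[[-1.55, -0.66, -0.01], [0, 0, (0.092)], 1.5], [[-1.6, -0.51, -0.01], [0, 0, (0.092)], 1.5], [[-1.64, -0.37, -0.01], [0, 0, (0.092)], 1.5], [[-1.67, -0.21, -0.01], [0, 0, (0.092)], 1.5], [[-1.68, -0.06, -0.01], [0, 0, (0.092)], 1.5], [[-1.68, 0.1, -0.01], [0, 0, (0.092)], 1.5], [[-1.66, 0.25, -0.01], [0, 0, (0.092)], 1.5], [[-1.63, 0.4, -0.01], [0, 0, (0.092)], 1.5], [[-1.59, 0.55, -0.01], [0, 0, (0.092)], 1.5], [[-1.53, 0.69, -0.01], [0, 0, (0.092)], 1.5], [[-1.46, 0.83, -0.01], [0, 0, (0.092)], 1.5], [[-1.38, 0.96, -0.01], [0, 0, (0.092)], 1.5], [[-1.29, 1.09, -0.01], [0, 0, (0.092)], 1.5], [[-1.18, 1.2, -0.01], [0, 0, (0.092)], 1.5]]
```

View pics/i.png

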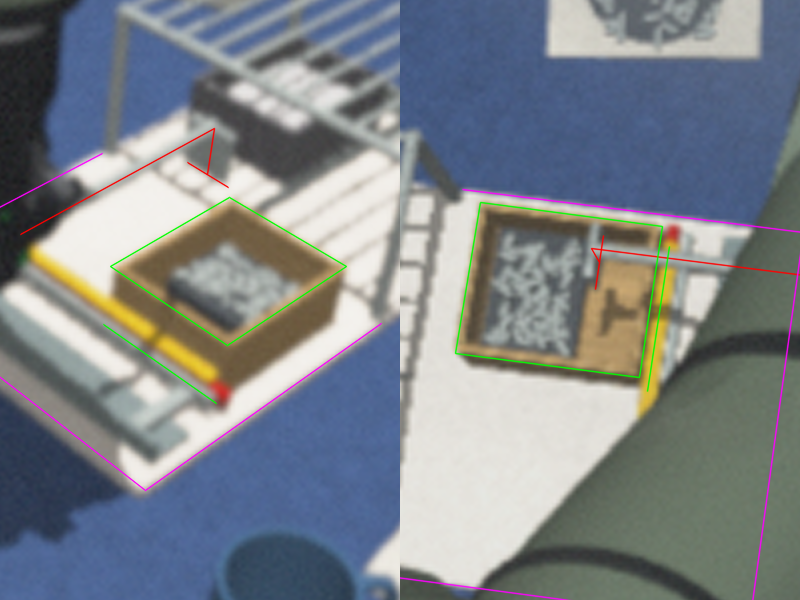

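Request:
arm_command --deltas '[[[-1.55, -0.66, 0], [0, 0, 0.092], 1.5], [[-1.6, -0.51, 0], [0, 0, 0.092], 1.5], [[-1.64, -0.37, 0], [0, 0, 0.092], 1.5], [[-1.67, -0.21, 0], [0, 0, 0.092], 1.5], [[-1.68, -0.06, 0], [0, 0, 0.092], 1.5], [[-1.68, 0.1, 0], [0, 0, 0.092], 1.5], [[-1.66, 0.25, 0], [0, 0, 0.092], 1.5], [[-1.63, 0.4, 0], [0, 0, 0.092], 1.5], [[-1.59, 0.55, 0], [0, 0, 0.092], 1.5], [[-1.53, 0.69, 0], [0, 0, 0.092], 1.5], [[-1.46, 0.83, 0], [0, 0, 0.092], 1.5], [[-1.38, 0.96, 0], [0, 0, 0.092], 1.5], [[-1.29, 1.09, 0], [0, 0, 0.092], 1.5], [[-1.18, 1.2, 0], [0, 0, 0.092], 1.5], [[0, 0, 0], [0, 0, 0], 1.5], [[0, 0, 0], [0, 0, 0], 1.5], [[0, 0, 0], [0, 0, 0], 1.5]]'

```text
clock: 20.05
position: [0.4528, -0.3403, 0.3595]
tool_rot: [-3.141, 0.001, 0.162]
force: [0.1, -0.3, -1.9]
grip_width: 0.0224
finger_force: 98.1
```

```bash
python3 go.py .452 -.3414 .26 .16 5 1.5|sed 's/np.float64//g'
python3 - <<'E'
from h import *
np.set_printoptions(precision=4,suppress=True)
o=bot.observe();pos=o["position"];Rm=R.from_euler('xyz',o["tool_rot"])
s=bot.grab_frame("scene");t=bot.grab_frame("top")
for n,g in(("hook_mid",(.07,0,0)),("blade_tip",(.1705,0,-.036))):
    G=pos+Rm.apply([g[0]+.03,-g[1],.157-g[2]])
    U=[]
    for p in(s,t):
        d=bot.mark_of(n,p); print(n,proj(p,G),[(np.array(e["at"]),round(e["p"],2)) for e in d[:2]])
        if d:U.append(d[0]["at"])
    if len(U)==2: print(G,tri([s,t],U))
E
```

```text
[ 0.45279733 -0.3402728   0.35954539] [-3.14093308e+00  6.23889950e-04  1.62383991e-01] 20.05
[[[-0.02, 0.02, 1.99], [0, 0, (0.0005)], 1.5], [[-0.02, 0.02, 1.99], [0, 0, (0.0005)], 1.5], [[-0.02, 0.02, 1.99], [0, 0, (0.0005)], 1.5], [[-0.02, 0.02, 1.99], [0, 0, (0.0005)], 1.5], [[-0.02, 0.02, 1.99], [0, 0, (0.0005)], 1.5]]
hook_mid [[187.8531 220.8614]] [(array([184.1, 221.1]), 0.82), (array([134. , 349.3]), 0.27)]
hook_mid [[352.1585 169.6083]] [(array([353.2, 166.7]), 0.63)]
[ 0.5514 -0.324   0.2025] [ 0.5545 -0.3294  0.2085]
blade_tip [[229.0993 253.7627]] [(array([229., 252.]), 0.82)]
blade_tip [[342.2436 135.3785]] [(array([342.5, 132.8]), 0.49)]
[ 0.6505 -0.3078  0.1664] [ 0.6536 -0.3083  0.175 ]
```

Request:
arm_command --deltas '[[[-0.1, 0.1, 2.5], [0, 0, 0.002], 1.5], [[0, 0, 2.5], [0, 0, 0], 1.5], [[0, 0, 2.5], [0, 0, 0], 1.5], [[0, 0, 2], [0, 0, 0], 1.5], [[0, 0, 1], [0, 0, 0], 1.5], [[0, 0, 1], [0, 0, 0], 1.5], [[0, 0, 0.6], [0, 0, 0], 1.5], [[0, 0, 0.3], [0, 0, 0], 1.5], [[0, 0, 0], [0, 0, 0], 1.5]]'

```text
clock: 21.25
position: [0.4517, -0.3421, 0.2362]
tool_rot: [3.141, -0.0, 0.158]
force: [-0.3, 0.3, -1.9]
grip_width: 0.0224
finger_force: 98.2
```

Request:
arm_command --deltas '[[[0, 0, 0.2], [0, 0, 0], 1.5], [[0, 0, 0.1], [0, 0, 0], 1.5], [[0, 0, 0.1], [0, 0, 0], 1.5], [[0, 0, 0], [0, 0, 0], 1.5]]'

```text
clock: 21.65
position: [0.4517, -0.3422, 0.2328]
tool_rot: [3.141, -0.001, 0.158]
force: [-2.5, 2.3, 11.3]
grip_width: 0.0225
finger_force: 100.3
```

Request:
arm_command --deltas '[[[0, 0, -0.05], [0, 0, 0], 1.5], [[0, 0, 0], [0, 0, 0], 2.6], [[0, 0, 0], [0, 0, 0], 3], [[0, 0, 0], [0, 0, 0], 4], [[0, 0, 0], [0, 0, 0], 6], [[0, 0, 0], [0, 0, 0], 8], [[0, 0, 0], [0, 0, 0], 8.5], [[0, 0, 0], [0, 0, 0], 8.5], [[0, 0, 0], [0, 0, 0], 8.5]]' --newtons 20

```text
clock: 22.55
position: [0.4516, -0.342, 0.2326]
tool_rot: [3.142, 0.0, 0.158]
force: [0.6, 0.7, 0.2]
grip_width: 0.0852
finger_force: 0.0
```

Request:
arm_command --deltas '[[[0, 0, -1], [0, 0, 0], 8.5], [[0, 0, -3], [0, 0, 0], 8.5], [[0, 0, -4], [0, 0, 0], 8.5], [[0, 0, -4], [0, 0, 0], 8.5], [[0, 0, -3], [0, 0, 0], 8.5], [[-4, -2, 0], [0, 0, 0], 8.5], [[-4, -3, 0], [0, 0, 0], 8.5], [[0, -4, 0], [0, 0, 0], 8.5], [[0, -4, 0], [0, 0, 0], 8.5], [[0, -4, 0], [0, 0, 0], 8.5], [[0, 0, 0], [0, 0, 0], 8.5]]'

```text
clock: 23.65
position: [0.3454, -0.1827, 0.3828]
tool_rot: [-3.139, -0.0, 0.164]
force: [0.6, -0.8, 0.0]
grip_width: 0.0851
finger_force: 0.0
```

Run:
```python
from h import *
np.set_printoptions(precision=4,suppress=True)
print(bot.observe()["position"])
s=bot.grab_frame("scene");t=bot.grab_frame("top")
for n in("hook_mid","blade_tip"):
    U=[]
    for p in(s,t):
        d=bot.mark_of(n,p); print(n,[(np.array(e["at"]),round(e["p"],2)) for e in d[:2]])
        if d:U.append(d[0]["at"])
    if len(U)==2: print(tri([s,t],U))
m=[]
for p in(s,t):
  f=p["frame"].astype(int); g=(f[:,:,1]>1.7*f[:,:,0])&(f[:,:,1]>1.7*f[:,:,2])&(f[:,:,1]>70)
  n,l,st,c=cv2.connectedComponentsWithStats(g.astype(np.uint8)); o=1+np.argmax(st[1:,4]);print(st[o],c[o]); m.append(c[o])
print("handle",tri([s,t],m))
c=[cv2.resize(s["frame"][130:310,120:360,::-1],(400,300),interpolation=cv2.INTER_CUBIC),cv2.resize(t["frame"][100:280,180:420,::-1],(400,300),interpolation=cv2.INTER_CUBIC)]
cv2.imwrite("pics/j.png",np.hstack(c))
```

```text
[ 0.3454 -0.1827  0.3828]
hook_mid [(array([190.8, 261.4]), 0.94)]
hook_mid [(array([344.8, 176.9]), 0.91)]
[ 0.5553 -0.3301  0.0839]
blade_tip [(array([228.3, 289. ]), 0.96)]
blade_tip [(array([335.5, 148.1]), 0.73), (array([272.7, 103.4]), 0.19)]
[ 0.6477 -0.3102  0.0488]
[143 230  28  22 312] [156.2821 240.2724]
[347 214  11  18 132] [352.053  222.6061]
handle [ 0.4344 -0.3437  0.0728]
```

View pics/j.png

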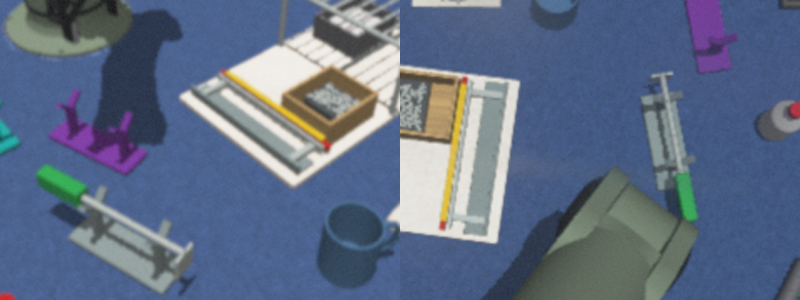

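The picture shows the hook lying in both forks with its green handle at (62,183) in the left crop, and its centroid matches the start to within a pixel. The tray stands square against the yellow feeler at about (455,110) in the right crop.

```bash
python3 -c "
from workcell import bot
print(bot.job_done())"
```

```text
the job is handed in; nothing more can be done
None
```

I dragged the wooden tray square against the end stop, pressing it at roughly 6–8 N (wrist force less sliding friction). The hook is back in its rest with its handle on the same side. I handed the job in at about 24 s of the 72 s allowed; no verdict was returned.

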